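# Fit the tongued deck board into the bench shaker

### The job

Fit the loose deck board back on the shaker: take it by its rib and, with its plain edge held clearly raised, slide its tongue into the groove under the shaker's lip, then lower it flat and press the plain edge down until the spring catch closes over it, and let go. Work gently, feeling the board home with a light hand rather than forcing or dropping it (no step needs more than a 12 N push), and leave the other things on the bench where they are.

Things in the scene. Friction and masses are not known exactly. Their poses are not given: they have to be found in the camera images.
- board: loose deck board, grey plastic, about 280 g, lying flat at the start, rib up. Origin on its underside, midway between the two ends; x runs from the tongued end (-80 mm) to the plain end (+80 mm), y along the tongue, z up. Slab: x -66 to +80 mm, 120 mm wide, 10 mm thick. Tongue: x -80 to -66 mm, 120 mm wide, 6 mm thick, flush with the underside
- rib (a point): top centre of the pull rib that stands across the board's top, at board (15, 0, 46) mm. The rib is 12 mm thick in x, 70 mm long in y, and rises 36 mm above the slab's top; axes as the board's
- tongue (a point): middle of the tongue's outer lower edge, at board (-80, 0, 0) mm; axes as the board's
- shaker: bench shaker, fixed: low white housing 230 x 170 mm. Origin: centre of its underside; x runs from the groove side to the catch side, y along the groove, z up. Flat bed for the board 55 mm above the origin. Side cheeks 6 mm high above the bed at y = +-63 mm, x -70 to +80 mm. Home: the board's origin at shaker (0, 0, 55) mm (up to 1.5 mm play in x), axes alike
- groove (a point): the groove's mouth: on the bed under the middle of the lip edge, at shaker (-67, 0, 55) mm; axes as the shaker's. The lip overhangs the bed across the full width; its underside is 7.5 mm above the bed, it is 5 mm thick, and the groove runs 13 mm deep from here towards -x to a closed back; the tongue goes all the way in only as the board comes down flat
- catch_nose (a point): tip of the nose of the spring catch, on its underside: steel, 50 mm wide, middle of the shaker's +x side. Closed, it is at shaker x +76.5 mm, 11.2 mm above the bed; the upright face below it is at x +81.5 mm. A steep ramp on top (up to 24 mm above the bed) lets the descending plain end push it outwards; then it springs back over the end
- catch (a joint): travel of the spring catch outwards (shaker +x), m: 0 closed, 0.008 fully back; spring 300 N/m with 0.9 N preload. The board's plain end needs some 4 to 9 N downwards to pass it
- amber_bottle: amber glass bottle with a screw cap, 68 mm across, 150 mm tall (loose, not part of the job); origin: centre of its underside
- wash_bottle: white plastic bottle, 56 mm across, 120 mm tall (loose, not part of the job); origin: centre of its underside
- tube_rack: tube rack 64 x 106 mm, 44 mm tall with its tubes (loose, not part of the job); origin: centre of its underside
- tube_rack_b: second tube rack of the same shape, 64 x 106 mm, 44 mm tall (loose, not part of the job); origin: centre of its underside
- well_plate: flat white multi-well plate 128 x 86 x 14 mm (loose, not part of the job); origin: centre of its underside
- pipette: hand pipette lying on the bench between the board and the shaker, 248 mm long, 30 mm high, long side along its own x (loose, not part of the job); origin: on its underside, near mid-length
- tip_box: closed pipette-tip box 122 x 86 x 70 mm (loose, not part of the job); origin: centre of its underside
Not all that is in view belongs to the job. Several things have the shape of the board; the one meant has the colours described above.

How it is judged:
On the way:
1. the tongue is at least 4 mm inside the groove, under the lip, while the board is still tilted by more than 5.7 degrees with its plain edge raised (x of tongue in the frame of groove below -0.004 m and z of tongue in the frame of groove between -0.003 and 0.006 m and y of tongue in the frame of groove between -0.008 and 0.008 m and angle between board's own z axis and vertical above 0.1 rad and z of board in the frame of groove above 0.006 m), for 0.1 s.
At the end, for the whole second after the job is handed in: the board lies flat on the bed (1.4 degrees, 2 mm), tongue at least 9.5 mm deep in the 13 mm groove, in line with it (0.04 rad) and within 6 mm of the middle sideways, the catch closed over the plain edge (less than 2 mm open), let go and at rest (x of tongue in the frame of groove between -0.0155 and -0.0095 m and y of tongue in the frame of groove between -0.006 and 0.006 m and z of tongue in the frame of groove between -0.002 and 0.002 m and angle between board's own z axis and vertical below 0.025 rad and angle between the x axis of board and the x axis of shaker, either way round below 0.04 rad and value of joint catch below 0.002 m and linear speed of board below 0.01 m/s); the robot touches nothing.
It fails at once if the board is forced or dropped onto the shaker: more than 30 N between them (contact force between board and shaker above 30 N).
It fails at once if another thing on the bench is moved by more than 25 mm (distance of any of amber_bottle, wash_bottle, tube_rack, tube_rack_b, well_plate, pipette, tip_box from where it was at the start of the episode above 0.025 m).
It also fails if it takes over 72 s, if anything falls off the work surface, if the arm or the gripper's body presses on something with over 40 N, if the wrist force passes 120 N, or if a joint passes its speed limit or range.

### The arm

A 7-joint arm with a two-finger parallel gripper is mounted at the origin on the work surface. World frame = base frame: x ahead of the robot, y to its left, z up, the work surface at z = 0. Lengths are in m, angles in rad, forces in N, time in s.
With the tool pointing down it reaches from about 0.4 to 0.925 m from the base axis. Payload 5.6 kg.
Tool frame: the origin (TCP) lies on the mounting face of the last link; the fingertips stand 173 mm ahead of it and the grasp point (between the pads) lies 155 mm ahead of it; z points along the fingers, y is the line along which they close (so a half turn about z gives the same grasp; the last joint's range is limited). The gripper opens to 85 mm and grips with 20 to 120 N. Pads are 22 mm wide; open, the fingers measure 114 mm over their backs; the gripper's body (76 mm by 85 mm) begins 54 mm behind the grasp point. The pads swing forward as they close: fully open they stand 13 mm farther back than shut.
Start: joints at [-1.373, 0.468, -0.012, 1.603, 0.006, 1.071, -0.056], TCP at [0.155, 0.631, 0.405] pointing down, gripper open.
Joint ranges: [-2.53, 2.53], [-0.31, 2.02], [-1.57, 1.55], [0.28, 2.44], [-1.29, 4.43], [0.15, 1.84], [-2.92, 2.92]. Speed limits (rad/s): [2.57, 2.57, 3.14, 3.14, 3.14, 3.14, 3.14].

### API

Orientations are given as a unit quaternion [x, y, z, w].
In Python, from rig import ctrl gives the robot as it stands. The module is installed in compiled form; this text tells all that it offers.
- The arm moves only by the shell command python3 -m creep 'ROWS' [FORCE]. ROWS is a JSON object whose one key "commands" holds a list of rows, each an object of numbers: "hand": the opening, from -1 (shut) to 1 (fully open); "tx", "ty", "tz": the shift along the world's x, y, z in m; "twist": the turn about the world's z in rad. A call has 1 to 12 rows; each row is the pose to reach, as a shift and turn from the pose commanded when the call began; what a row does not reach only later rows make up. A row lasts 1/8 s, in which the tool goes at most 62.5 mm and 10.7 degrees, less where a joint would pass 70% of its speed; a pose out of reach is approached as far as the arm can. A call with a gripper value outside its range is refused whole. The fingers move at their own pace and stop on an object; FORCE is the grip in N (left out, the last holds). Time passes only in rows, so rows that repeat a pose let the fingers close. It gives the time, the measured TCP pose, the force, the opening and the grip force at its end, in the units of the state.
- ctrl.get_state(): the state, without advancing time (a new reading comes with each control period).
- ctrl.capture(name): name is "side" or "top"; returns a dict with "color" (384x512x3 uint8, blue, green, red), "intrinsics" (3x3 intrinsics, pixels), "R" (3x3) and "t" (3): a world point X has camera coordinates R X + t. Camera axes: x right, y down, z forward; pixel columns grow to the right and rows downward; lengths in m; the calibration is good to about 2 mm. A picture is of the moment at which its call begins. There is no depth.
- ctrl.sign_off(): hands the job in; it is judged then, once.
Trained networks look in a picture, given as the dict that the camera call returned (one of the last four; its "shot" number tells which), for a name from the list of things; names that differ only in an ending like _2 or _b are one class to them, and where a whole thing is asked for, a point or a joint stands for the part that bears it (a point fixed in the world has none). Each returns a list of dicts, best first, with "conf" (0 to 1); they miss things now and then, are a little off and sometimes report something else, mostly with a low value. They report only what shows in the picture. A call takes as long as a camera call. They do not tell look-alikes from the thing itself.
- ctrl.trace(picture, label): "mask" (384x512 bool, what is visible of it) and "extent" ([left, top, right, bottom] in pixels, round what is visible of it).
The state is a dict: "clock": time; "qpos": joint angles; "qd": joint speeds; "tau": joint torques, N m; "position": TCP position; "tool_rot": TCP orientation; "contact_force": force on the tool from outside, world axes, zero at the start; "torque": the same for the moment, N m; "gripper_width": finger opening in m; "grasp_force": force on a finger pad.
Only numpy, scipy, OpenCV 4.12 (cv2) and the standard library are available. Lean on these libraries where they do the work, as an engineer would, in place of code of your own. Each camera call takes 0.05 s, during which the arm holds its last target. There are 200 camera calls.

## Working session

There is one attempt and no reset: what is moved stays moved. The work goes in short steps, Python scripts to look and compute and a shell command to move; the robot and the scene stay as the last step left them, time stands still between calls to the robot, and variables do not carry over. Pictures are saved under pics/ and viewed, at most 10 in all, crops included, and the job is handed in when it is done.

```bash
mkdir -p pics; ls; python3 - <<'E'
from rig import ctrl
import cv2, numpy as np
s=ctrl.get_state(); print({k:np.round(v,3).tolist() for k,v in s.items()})
ims=[]
for n in("top","side"):
    p=ctrl.capture(n); cv2.imwrite(f"pics/{n}0.png",p["color"]); print(n,p["intrinsics"].tolist(),np.round(p["R"],4).tolist(),np.round(p["t"],4).tolist())
    for l in("board","shaker","catch"):
        for d in ctrl.trace(p,l): print(l,round(d["conf"],2),np.round(d["extent"]).tolist(),int(d["mask"].sum()), p["color"][d["mask"]].mean(0).round())
E
```

```text
pics
{'clock': 0.0, 'qpos': [-1.373, 0.468, -0.012, 1.604, 0.006, 1.071, -0.056], 'qd': [-0.001, -0.0, -0.0, -0.0, 0.0, 0.003, 0.0], 'tau': [0.0, -53.24, 0.021, -25.13, 0.011, 0.008, -0.0], 'position': [0.155, 0.631, 0.404], 'tool_rot': [0.12, 0.993, -0.001, -0.0], 'contact_force': [-0.942, -0.017, -0.753], 'torque': [0.008, -0.03, 0.039], 'grasp_force': 0.0, 'gripper_width': 0.086}
top [[375.0600855851233, 0.0, 257.2507205943741], [0.0, 375.0600855851233, 197.59876557932114], [0.0, 0.0, 1.0]] [[-0.0234, -0.9997, -0.0007], [-0.9962, 0.0234, -0.0839], [0.0839, -0.0013, -0.9965]] [0.1229, 0.53, 1.4114]
board 0.87 [101.0, 205.0, 154.0, 250.0] 1381 [ 95. 161. 229.]
board 0.87 [215.0, 236.0, 263.0, 286.0] 1355 [194. 125. 174.]
board 0.58 [214.0, 182.0, 252.0, 228.0] 1290 [177. 179. 185.]
shaker 0.55 [312.0, 173.0, 368.0, 238.0] 3080 [184. 185. 182.]
catch 0.63 [338.0, 178.0, 349.0, 182.0] 61 [208. 201. 200.]
catch 0.59 [314.0, 171.0, 368.0, 235.0] 2987 [187. 188. 184.]
catch 0.27 [214.0, 181.0, 250.0, 226.0] 1302 [176. 179. 184.]
side [[474.1984619805787, 0.0, 247.37029686143242], [0.0, 474.1984619805787, 183.2315271214324], [0.0, 0.0, 1.0]] [[-0.9318, -0.363, -0.0034], [-0.2841, 0.735, -0.6156], [0.2259, -0.5727, -0.788]] [0.559, 0.1141, 1.8018]
board 0.67 [199.0, 296.0, 263.0, 352.0] 1895 [110. 172. 231.]
board 0.64 [226.0, 198.0, 273.0, 231.0] 1154 [162. 161. 166.]
board 0.57 [284.0, 207.0, 327.0, 255.0] 1215 [183. 108. 158.]
shaker 0.85 [255.0, 110.0, 322.0, 164.0] 2213 [171. 176. 176.]
shaker 0.55 [240.0, 172.0, 298.0, 189.0] 371 [174. 148. 132.]
shaker 0.3 [228.0, 198.0, 274.0, 232.0] 1189 [160. 158. 163.]
catch 0.65 [202.0, 129.0, 220.0, 165.0] 467 [ 85. 100. 126.]
catch 0.61 [256.0, 112.0, 324.0, 164.0] 2218 [170. 175. 175.]
catch 0.42 [263.0, 120.0, 273.0, 130.0] 69 [203. 204. 206.]
catch 0.41 [175.0, 182.0, 197.0, 214.0] 458 [ 91. 156.  74.]
```

```bash
python3 - <<'E'
import cv2
a=cv2.imread("pics/top0.png")[150:300,170:390]; cv2.imwrite("pics/topc.png",cv2.resize(a,None,fx=3.6,fy=3.6,interpolation=cv2.INTER_CUBIC))
a=cv2.imread("pics/side0.png")[95:265,160:360]; cv2.imwrite("pics/sidec.png",cv2.resize(a,None,fx=3.5,fy=3.5,interpolation=cv2.INTER_CUBIC))
E
```

```text
(no output)
```

View pics/topc.png

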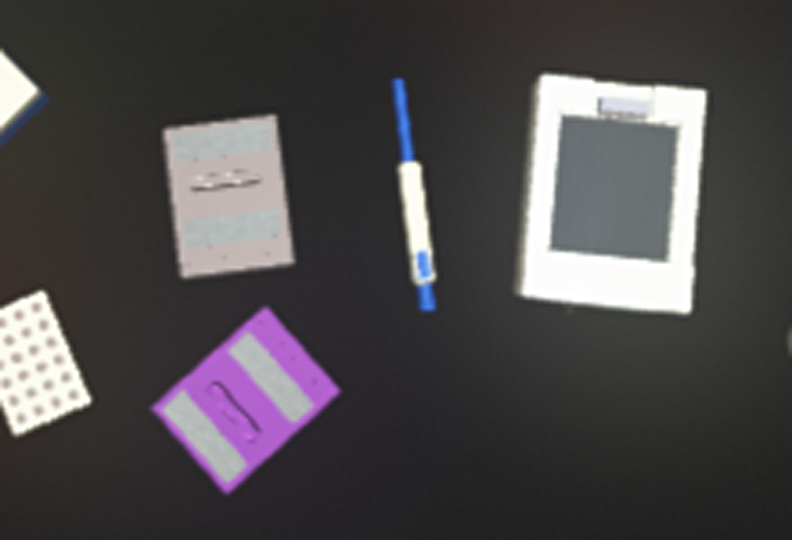

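View pics/sidec.png

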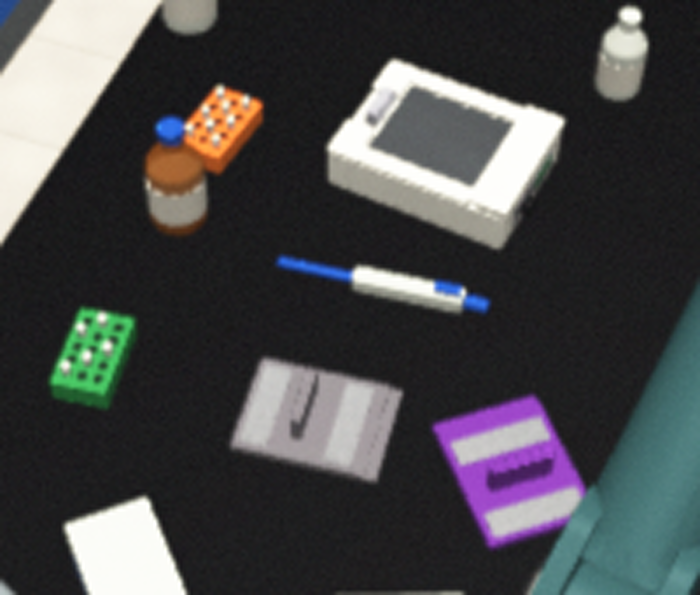

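The top crop shows the grey board at about px (230,204), with its rib nearer the +x end (crop (226,181)). The shaker is at about (340,203), its catch at the +x end and the pipette between them. Board and shaker are both close to aligned with world x. The purple and orange boards are decoys.

Next I'll fit poses in both views.

```bash
cat > h.py <<'E'
from rig import ctrl
import cv2, numpy as np
from scipy.optimize import minimize, least_squares
def proj(p,X):
    c=X@p["R"].T+p["t"]; u=c@p["intrinsics"].T; return u[:,:2]/u[:,2:]
def back(p,uv,z):
    d=np.linalg.inv(p["intrinsics"])@[uv[0],uv[1],1]; d=p["R"].T@d; o=-p["R"].T@p["t"]; return o+d*(z-o[2])/d[2]
def box(x0,x1,y0,y1,z0,z1): return np.array([[x,y,z] for x in(x0,x1) for y in(y0,y1) for z in(z0,z1)])*1e-3
def world(X,x,y,a,z=0,tilt=0):
    ct,st=np.cos(tilt),np.sin(tilt); X=np.c_[X[:,0]*ct-X[:,2]*st,X[:,1],X[:,0]*st+X[:,2]*ct]  # +tilt: plain end up
    c,s=np.cos(a),np.sin(a); return np.c_[c*X[:,0]-s*X[:,1]+x,s*X[:,0]+c*X[:,1]+y,X[:,2]+z]
def hullmask(uvs,S=8):
    m=np.zeros((384*2,512*2),np.uint8)
    for uv in uvs:
        h=cv2.convexHull(((uv*2+.5)*256).astype(np.int32)); cv2.fillConvexPoly(m,h,255,cv2.LINE_AA,8)
    return cv2.resize(m,(512,384),interpolation=cv2.INTER_AREA)/255.
BOARD=[box(-66,80,-60,60,0,10),box(-80,-66,-60,60,0,6),box(9,21,-35,35,10,46)]
SHAKER=[box(-115,115,-85,85,0,58)]
def fit(parts,views,x0,z=0):  # views: list (pic,mask)
    f=lambda v:sum(np.abs(hullmask([proj(p,world(X,*v,z)) for X in parts])-m).sum() for p,m in views)
    sim=np.array([x0]+[np.add(x0,d) for d in([.015,0,0],[0,.015,0],[0,0,.15])])
    r=minimize(f,x0,method="Nelder-Mead",options=dict(initial_simplex=sim,xatol=1e-4,fatol=.2)); return r.x,r.fun
E
python3 - <<'E'
from h import *
P={n:ctrl.capture(n) for n in("top","side")}
def pick(p,l,uv):
    for d in ctrl.trace(p,l):
        if d["mask"][uv[1],uv[0]]: return d["mask"].astype(float)
B=[pick(P["top"],"board",(233,212)),pick(P["side"],"board",(255,215))]
S=[pick(P["top"],"shaker",(320,203)),pick(P["side"],"shaker",(310,140))]
for nm,parts,M,uv in(("board",BOARD,B,(232,205)),("shaker",SHAKER,S,(340,205))):
    g=back(P["top"],uv,.02); x0=[g[0],g[1],0.]
    for vs in((0,),(1,),(0,1)):
        V=[((P["top"],P["side"])[i],M[i]) for i in vs]
        print(nm,vs,*[np.round(q,4) for q in fit(parts,V,x0)])
# dark mat
for n in P:
    g=P[n]["color"]; sm=S[0 if n=="top" else 1]>0
    h=cv2.convexHull(np.argwhere(sm)[:,::-1].astype(np.int32)); m=np.zeros(sm.shape,np.uint8); cv2.fillConvexPoly(m,h,1); m=cv2.erode(m,np.ones((5,5)))
    d=((g.max(2)<130)&(m>0)).astype(np.uint8); c,_=cv2.findContours(d,0,2); c=max(c,key=cv2.contourArea)
    r=cv2.minAreaRect(c); M=cv2.moments(c); print(n,"mat",cv2.contourArea(c),back(P[n],(M["m10"]/M["m00"],M["m01"]/M["m00"]),.055).round(4),np.round([back(P[n],q,.055)[:2] for q in cv2.boxPoints(r)],4).tolist())
E
```

```text
board (0,) [0.5111 0.2043 0.1095] 96.0706
board (1,) [0.5069 0.2058 0.1197] 88.9686
board (0, 1) [0.5085 0.2045 0.1085] 200.102
shaker (0,) [ 0.5015 -0.1981 -0.1176] 140.4353
shaker (1,) [ 0.497  -0.1987 -0.0991] 106.7255
shaker (0, 1) [ 0.4993 -0.1984 -0.1153] 275.8863
top mat 1088.0 [ 0.5073 -0.1982  0.055 ] [[0.4453, -0.1303], [0.5833, -0.1482], [0.5697, -0.2656], [0.4319, -0.2468]]
side mat 566.0 [ 0.5046 -0.1993  0.055 ] [[0.5763, -0.1531], [0.5852, -0.269], [0.4351, -0.2478], [0.4313, -0.1352]]
```

```bash
python3 -m creep '{"commands":[{"hand":1,"tx":0.12,"ty":-0.14,"tz":0,"twist":0.1},{"hand":1,"tx":0.368,"ty":-0.425,"tz":0,"twist":0.35},{"hand":1,"tx":0.368,"ty":-0.425,"tz":0,"twist":0.35},{"hand":1,"tx":0.368,"ty":-0.425,"tz":0,"twist":0.35},{"hand":1,"tx":0.368,"ty":-0.425,"tz":0,"twist":0.35},{"hand":1,"tx":0.368,"ty":-0.425,"tz":0,"twist":0.35},{"hand":1,"tx":0.368,"ty":-0.425,"tz":0,"twist":0.35},{"hand":1,"tx":0.368,"ty":-0.425,"tz":0,"twist":0.35},{"hand":1,"tx":0.368,"ty":-0.425,"tz":-0.05,"twist":0.35},{"hand":1,"tx":0.368,"ty":-0.425,"tz":-0.1,"twist":0.35},{"hand":1,"tx":0.368,"ty":-0.425,"tz":-0.1,"twist":0.35},{"hand":1,"tx":0.368,"ty":-0.425,"tz":-0.1,"twist":0.35}]}'
```

```text
clock: 2.2
position: [0.5233, 0.2075, 0.3063]
tool_rot: [-0.055, 0.998, 0.001, 0.001]
contact_force: [-0.2, 0.1, 0.3]
gripper_width: 0.0855
grasp_force: 0.0
```

```bash
python3 -m creep '{"commands":[{"hand":1,"tx":0,"ty":-0.001,"tz":-0.04},{"hand":1,"tx":0,"ty":-0.001,"tz":-0.08},{"hand":1,"tx":0,"ty":-0.001,"tz":-0.1},{"hand":1,"tx":0,"ty":-0.001,"tz":-0.112},{"hand":1,"tx":0,"ty":-0.001,"tz":-0.112},{"hand":1,"tx":0,"ty":-0.001,"tz":-0.112}]}'
python3 - <<'E'
from h import *
p=ctrl.capture("side")["color"][170:250,200:310]; cv2.imwrite("pics/g1.png",cv2.resize(p,None,fx=7,fy=7,interpolation=cv2.INTER_CUBIC))
E
```

```text
$.commands[0]: bad value
```

View pics/g1.png

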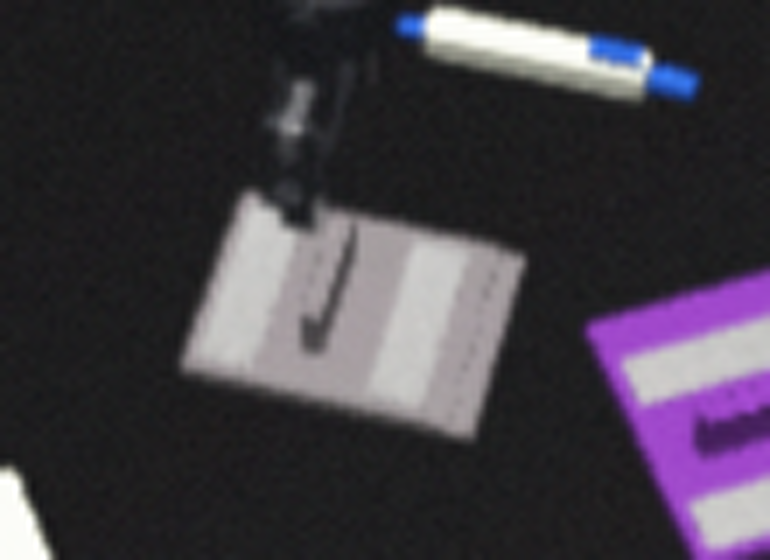

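The call was refused because the rows had no twist, so the gripper is still hovering over the rib (crop (300,210)). I'll resend it with twist included.

```bash
python3 -m creep '{"commands":[{"hand":1,"tx":0,"ty":-0.001,"tz":-0.04,"twist":0},{"hand":1,"tx":0,"ty":-0.001,"tz":-0.08,"twist":0},{"hand":1,"tx":0,"ty":-0.001,"tz":-0.1,"twist":0},{"hand":1,"tx":0,"ty":-0.001,"tz":-0.112,"twist":0},{"hand":1,"tx":0,"ty":-0.001,"tz":-0.112,"twist":0},{"hand":1,"tx":0,"ty":-0.001,"tz":-0.112,"twist":0}]}'
python3 - <<'E'
from h import *
p=ctrl.capture("side")["color"][170:250,200:310]; cv2.imwrite("pics/g2.png",cv2.resize(p,None,fx=7,fy=7,interpolation=cv2.INTER_CUBIC))
E
```

```text
clock: 3.0
position: [0.5236, 0.2058, 0.1942]
tool_rot: [-0.055, 0.998, 0.001, 0.001]
contact_force: [-0.1, -0.4, -0.4]
gripper_width: 0.0853
grasp_force: 0.0
```

View pics/g2.png

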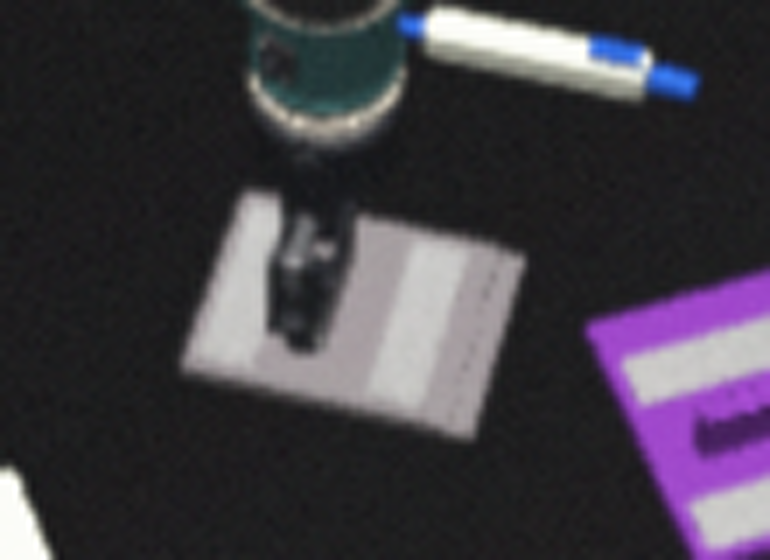

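```bash
python3 -m creep '{"commands":[{"hand":1,"tx":0,"ty":0,"tz":-0.004,"twist":0},{"hand":1,"tx":0,"ty":0,"tz":-0.007,"twist":0},{"hand":0.5,"tx":0,"ty":0,"tz":-0.007,"twist":0},{"hand":0.5,"tx":0,"ty":0,"tz":-0.007,"twist":0},{"hand":0.5,"tx":0,"ty":0,"tz":-0.007,"twist":0},{"hand":0.5,"tx":0,"ty":0,"tz":-0.007,"twist":0},{"hand":0.5,"tx":0,"ty":0,"tz":-0.007,"twist":0}]}' 25
```

```text
clock: 3.92
position: [0.5229, 0.2052, 0.1855]
tool_rot: [-0.055, 0.999, -0.0, -0.0]
contact_force: [-0.1, 0.3, -1.6]
gripper_width: 0.0694
grasp_force: 29.6
```

Gripped on the rib ends at 69.4 mm. I'll lift it and see how it hangs.

```bash
python3 -m creep '{"commands":[{"hand":0.5,"tx":0,"ty":0,"tz":0.02,"twist":0},{"hand":0.5,"tx":0,"ty":0,"tz":0.06,"twist":0},{"hand":0.5,"tx":0,"ty":0,"tz":0.11,"twist":0},{"hand":0.5,"tx":0,"ty":0,"tz":0.16,"twist":0},{"hand":0.5,"tx":0,"ty":0,"tz":0.16,"twist":0},{"hand":0.5,"tx":0,"ty":0,"tz":0.16,"twist":0},{"hand":0.5,"tx":0,"ty":0,"tz":0.16,"twist":0}]}'
python3 - <<'E'
from h import *
p=ctrl.capture("side")["color"][140:250,190:310]; cv2.imwrite("pics/g3.png",cv2.resize(p,None,fx=5,fy=5,interpolation=cv2.INTER_CUBIC))
E
```

```text
clock: 4.8
position: [0.5223, 0.205, 0.3442]
tool_rot: [-0.055, 0.999, -0.001, -0.002]
contact_force: [-0.1, -0.2, -3.4]
gripper_width: 0.0694
grasp_force: 30.8
```

View pics/g3.png

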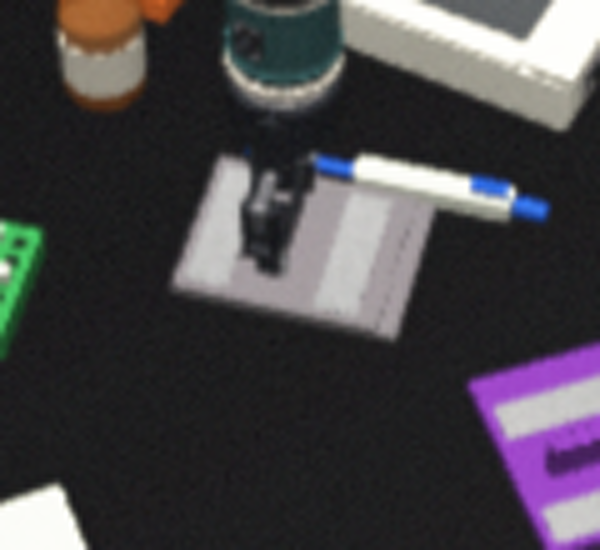

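```bash
cat >> h.py <<'E'
def boardfit(tilt0=.1, prior=True):
    s=ctrl.get_state(); q=s["position"]; R=s["tool_rot"]; a=2*np.arctan2(-R[0],R[1])
    V=[]
    for n,k in(("top",0),("side",1)):
        p=ctrl.capture(n)
        c=[d for d in ctrl.trace(p,"board")]
        e=proj(p,np.array([[q[0],q[1],q[2]-.18]]))[0]
        c=[d for d in c if np.hypot(*(np.argwhere(d["mask"]).mean(0)[::-1]-e))<22]
        if not c: print("no mask",n); continue
        g=p["color"][c[0]["mask"]].mean(0); 
        m=np.zeros((384,512),np.uint8); cv2.fillConvexPoly(m,cv2.convexHull(np.argwhere(c[0]["mask"])[:,::-1].astype(np.int32)),1); V.append((p,m.astype(float))); print(n,c[0]["conf"],g.round(),m.sum())
    def f(v):
        x,y,z,yaw,t=v
        return sum(np.abs(hullmask([np.vstack([proj(p,world(X,x,y,yaw,z,t)) for X in BOARD[:2]])])-m).sum() for p,m in V)
    # start: pivot at board (15,38)
    px,pz=.015*np.cos(tilt0)-.038*np.sin(tilt0),.015*np.sin(tilt0)+.038*np.cos(tilt0)
    x0=np.array([q[0]-px*np.cos(a),q[1]-px*np.sin(a),q[2]-.15-pz,a,tilt0])
    sim=np.vstack([x0]+[x0+d for d in np.diag([.01,.01,.01,.1,.1])])
    r=minimize(f,x0,method="Nelder-Mead",options=dict(initial_simplex=sim,xatol=1e-4,fatol=.2,maxiter=800))
    print("board x y z yaw tilt",r.x.round(4),round(r.fun,1),"tool yaw",round(a,4),"tcp",q.round(4)); return r.x
E
python3 - <<'E'
from h import *
boardfit(.05); boardfit(.25)
E
```

```text
top 0.5 [156. 159. 164.] 199
side 0.95 [155. 154. 158.] 1444
board x y z yaw tilt [0.511  0.1985 0.1493 0.1247 0.0306] 1565.8 tool yaw 0.1092 tcp [0.5225 0.205  0.3441]
top 0.54 [155. 158. 164.] 204
side 0.62 [161. 160. 165.] 1363
board x y z yaw tilt [ 0.5145  0.1903  0.1358  0.1118 -0.0041] 1488.8 tool yaw 0.1091 tcp [0.523  0.2052 0.3448]
```

```bash
cat >> h.py <<'E'
def tiltfit(z_grip=.1855,h=.035):
    s=ctrl.get_state(); q=s["position"]; R=s["tool_rot"]; a=2*np.arctan2(-R[0],R[1])
    p=ctrl.capture("side"); e=proj(p,np.array([[q[0],q[1],q[2]-.18]]))[0]
    c=[d for d in ctrl.trace(p,"board") if np.hypot(*(np.argwhere(d["mask"]).mean(0)[::-1]-e))<22]
    m=np.zeros((384,512),np.uint8); cv2.fillConvexPoly(m,cv2.convexHull(np.argwhere(c[0]["mask"])[:,::-1].astype(np.int32)),1)
    def pose(t,dx,dy):
        px,pz=.015*np.cos(t)-h*np.sin(t)+dx,.015*np.sin(t)+h*np.cos(t)
        return q[0]-px*np.cos(a)-dy*np.sin(a),q[1]-px*np.sin(a)+dy*np.cos(a),q[2]-z_grip+h-pz
    def f(v):
        x,y,z=pose(*v); return np.abs(hullmask([np.vstack([proj(p,world(X,x,y,a,z,v[0])) for X in BOARD[:2]])])-m).sum()
    best=min((minimize(f,[t0,0,0],method="Nelder-Mead",options=dict(initial_simplex=np.array([[t0,0,0],[t0+.08,0,0],[t0,.004,0],[t0,0,.004]]),xatol=1e-4,fatol=.2)) for t0 in(0,.15,.3)),key=lambda r:r.fun)
    print("tilt dx dy",best.x.round(4),round(best.fun,1),"pose",np.round(pose(*best.x),4),"yaw",round(a,4),"tcp",q.round(4)); return p
E
python3 - <<'E'
from h import *
tiltfit()
E
```

```text
tilt dx dy [0.014  0.001  0.0033] 89.6 pose [0.5073 0.2068 0.1598] yaw 0.1091 tcp [0.5231 0.2052 0.3455]
```

The board hangs nearly flat because the pads hold it. I'll carry it over with the plain end above the catch top (24 mm), so that lowering there tilts it by about 8.6°, which is the angle I need.

```bash
python3 -m creep '{"commands":[{"hand":0.5,"tx":0,"ty":-0.02,"tz":0,"twist":0},{"hand":0.5,"tx":0.002,"ty":-0.065,"tz":0,"twist":-0.03},{"hand":0.5,"tx":0.004,"ty":-0.11,"tz":0,"twist":-0.06},{"hand":0.5,"tx":0.006,"ty":-0.155,"tz":0,"twist":-0.09},{"hand":0.5,"tx":0.008,"ty":-0.2,"tz":0,"twist":-0.12},{"hand":0.5,"tx":0.01,"ty":-0.245,"tz":0,"twist":-0.15},{"hand":0.5,"tx":0.01,"ty":-0.29,"tz":0,"twist":-0.18},{"hand":0.5,"tx":0.01,"ty":-0.335,"tz":0,"twist":-0.21},{"hand":0.5,"tx":0.01,"ty":-0.38,"tz":0,"twist":-0.224},{"hand":0.5,"tx":0.01,"ty":-0.4,"tz":0,"twist":-0.224},{"hand":0.5,"tx":0.01,"ty":-0.408,"tz":0,"twist":-0.224},{"hand":0.5,"tx":0.01,"ty":-0.408,"tz":0,"twist":-0.224}]}' 20
python3 -m creep '{"commands":[{"hand":0.5,"tx":0,"ty":0,"tz":-0.02,"twist":0},{"hand":0.5,"tx":0,"ty":0,"tz":-0.04,"twist":0},{"hand":0.5,"tx":0,"ty":0,"tz":-0.06,"twist":0},{"hand":0.5,"tx":0,"ty":0,"tz":-0.06,"twist":0}]}'
python3 - <<'E'
from h import *
p=tiltfit()["color"][70:180,210:340]; cv2.imwrite("pics/g4.png",cv2.resize(p,None,fx=5,fy=5,interpolation=cv2.INTER_CUBIC))
E
```

```text
clock: 6.85
position: [0.5326, -0.2031, 0.3456]
tool_rot: [0.058, 0.998, 0.0, -0.0]
contact_force: [0.2, 0.9, -4.0]
gripper_width: 0.0693
grasp_force: 30.8
clock: 7.35
position: [0.5326, -0.2011, 0.2843]
tool_rot: [0.056, 0.998, 0.001, -0.002]
contact_force: [0.4, 0.5, -3.3]
gripper_width: 0.0696
grasp_force: 30.7Traceback (most recent call last):
  File "<stdin>", line 2, in <module>
  File "h.py", line 47, in tiltfit
    m=np.zeros((384,512),np.uint8); cv2.fillConvexPoly(m,cv2.convexHull(np.argwhere(c[0]["mask"])[:,::-1].astype(np.int32)),1)
                                                                                    ~^^^
IndexError: list index out of range
```

```bash
python3 - <<'E'
from h import *
P=ctrl.capture("side")
for d in ctrl.trace(P,"board"): print(d["conf"],d["extent"],P["color"][d["mask"]].mean(0).round())
p=P["color"][70:180,210:340]; cv2.imwrite("pics/g4.png",cv2.resize(p,None,fx=5,fy=5,interpolation=cv2.INTER_CUBIC))
s=ctrl.get_state();print(s["position"],s["contact_force"],s["torque"])
E
```

```text
0.92 [288.7, 209.9, 328.1, 252.4] [189. 112. 163.]
0.91 [198.1, 295.7, 261.2, 352.3] [115. 178. 235.]
0.59 [260.6, 108.9, 304.1, 139.8] [153. 152. 157.]
[ 0.53353245 -0.20250167  0.28671694] [ 0.61541179  0.1616392  -4.05481975] [-0.03597472  0.00166997  0.02303205]
```

View pics/g4.png

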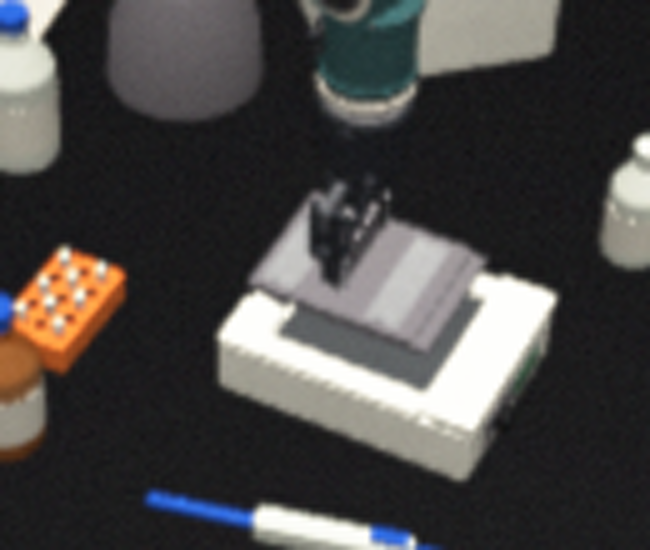

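```bash
for i in 1; do python3 -m creep '{"commands":[{"hand":0.5,"tx":0,"ty":0,"tz":-0.009,"twist":0},{"hand":0.5,"tx":0,"ty":0,"tz":-0.018,"twist":0},{"hand":0.5,"tx":0,"ty":0,"tz":-0.018,"twist":0}]}'; python3 -m creep '{"commands":[{"hand":0.5,"tx":0,"ty":0,"tz":-0.002,"twist":0},{"hand":0.5,"tx":0,"ty":0,"tz":-0.004,"twist":0}]}';  python3 -m creep '{"commands":[{"hand":0.5,"tx":0,"ty":0,"tz":-0.001,"twist":0},{"hand":0.5,"tx":0,"ty":0,"tz":-0.002,"twist":0}]}'; done
```

```text
clock: 7.92
position: [0.5326, -0.2026, 0.2666]
tool_rot: [0.057, 0.998, 0.0, -0.001]
contact_force: [-0.1, -0.4, -3.0]
gripper_width: 0.0695
grasp_force: 30.7
clock: 8.18
position: [0.5331, -0.2028, 0.2637]
tool_rot: [0.057, 0.998, -0.0, 0.0]
contact_force: [-0.8, 0.5, -2.0]
gripper_width: 0.0695
grasp_force: 30.7
clock: 8.43
position: [0.5335, -0.2029, 0.2625]
tool_rot: [0.057, 0.998, -0.0, 0.001]
contact_force: [-1.9, 1.8, 4.1]
gripper_width: 0.0696
grasp_force: 31.6
```

```bash
python3 -m creep '{"commands":[{"hand":0.5,"tx":0,"ty":0,"tz":-0.001,"twist":0},{"hand":0.5,"tx":0,"ty":0,"tz":-0.001,"twist":0}]}'; python3 - <<'E'
from h import *
for _ in range(3):
    s=ctrl.get_state();print(s["position"],s["contact_force"],s["torque"]); ctrl.capture("side")
E
```

```text
clock: 8.68
position: [0.5334, -0.2029, 0.2613]
tool_rot: [0.057, 0.998, -0.0, 0.001]
contact_force: [-1.4, 1.3, 5.6]
gripper_width: 0.0695
grasp_force: 31.7
[ 0.53335734 -0.20292917  0.26130944] [-1.41462281  1.31156648  5.62101783] [ 0.07567314 -0.24312372 -0.01638422]
[ 0.53330976 -0.20290484  0.26122659] [-0.54505004 -0.32044753  4.9015945 ] [ 0.05168262 -0.06789769  0.07669465]
[ 0.53323753 -0.20286502  0.26111465] [-1.6133015   0.22118783  3.02045196] [ 0.02843098 -0.08171578 -0.02976123]
```

```bash
python3 -m creep '{"commands":[{"hand":0.5,"tx":0,"ty":0,"tz":-0.001,"twist":0},{"hand":0.5,"tx":0,"ty":0,"tz":-0.001,"twist":0},{"hand":0.5,"tx":0,"ty":0,"tz":-0.002,"twist":0},{"hand":0.5,"tx":0,"ty":0,"tz":-0.002,"twist":0}]}';python3 -m creep '{"commands":[{"hand":0.5,"tx":0,"ty":0,"tz":-0.001,"twist":0},{"hand":0.5,"tx":0,"ty":0,"tz":-0.001,"twist":0},{"hand":0.5,"tx":0,"ty":0,"tz":-0.002,"twist":0},{"hand":0.5,"tx":0,"ty":0,"tz":-0.002,"twist":0}]}'; python3 - <<'E'
from h import *
p=ctrl.capture("side")["color"][90:150,240:330]; cv2.imwrite("pics/g5.png",cv2.resize(p,None,fx=8,fy=8,interpolation=cv2.INTER_CUBIC))
E
```

```text
clock: 9.32
position: [0.5329, -0.2029, 0.2585]
tool_rot: [0.058, 0.998, -0.0, -0.0]
contact_force: [-1.9, 0.3, 3.7]
gripper_width: 0.0691
grasp_force: 31.9
clock: 9.82
position: [0.533, -0.2028, 0.2566]
tool_rot: [0.057, 0.998, -0.0, -0.0]
contact_force: [-1.0, -0.8, 3.3]
gripper_width: 0.0695
grasp_force: 32.0
```

View pics/g5.png

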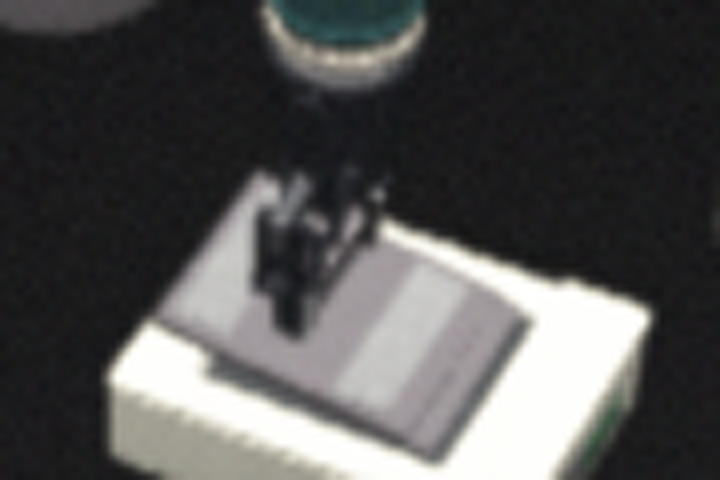

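```bash
python3 -m creep '{"commands":[{"hand":0.5,"tx":0,"ty":0,"tz":-0.0005,"twist":0},{"hand":0.5,"tx":0,"ty":0,"tz":-0.001,"twist":0},{"hand":0.5,"tx":0,"ty":0,"tz":-0.001,"twist":0}]}';python3 -m creep '{"commands":[{"hand":0.5,"tx":0,"ty":0,"tz":-0.0005,"twist":0},{"hand":0.5,"tx":0,"ty":0,"tz":-0.001,"twist":0},{"hand":0.5,"tx":0,"ty":0,"tz":-0.001,"twist":0}]}';python3 -m creep '{"commands":[{"hand":0.5,"tx":0,"ty":0,"tz":-0.0005,"twist":0},{"hand":0.5,"tx":0,"ty":0,"tz":-0.001,"twist":0},{"hand":0.5,"tx":0,"ty":0,"tz":-0.001,"twist":0}]}'; python3 - <<'E'
from h import *
p=ctrl.capture("top")["color"][165:245,300:380]; cv2.imwrite("pics/g6.png",cv2.resize(p,None,fx=7,fy=7,interpolation=cv2.INTER_CUBIC))
s=ctrl.get_state();print(s["position"],s["contact_force"],s["torque"])
E
```

```text
clock: 10.25
position: [0.533, -0.2028, 0.2556]
tool_rot: [0.057, 0.998, -0.0, -0.0]
contact_force: [-2.0, -0.4, 4.2]
gripper_width: 0.0694
grasp_force: 32.1
clock: 10.62
position: [0.533, -0.2028, 0.2548]
tool_rot: [0.057, 0.998, 0.0, -0.0]
contact_force: [-3.1, -0.8, 4.7]
gripper_width: 0.0699
grasp_force: 32.3
clock: 11.0
position: [0.5332, -0.2029, 0.2546]
tool_rot: [0.057, 0.998, 0.0, 0.0]
contact_force: [-4.2, -0.0, 11.2]
gripper_width: 0.0696
grasp_force: 33.0
[ 0.53321216 -0.20289561  0.25461568] [-3.90273241  0.30035342 11.69774772] [-0.12037852  0.5850901  -0.07538132]
```

View pics/g6.png

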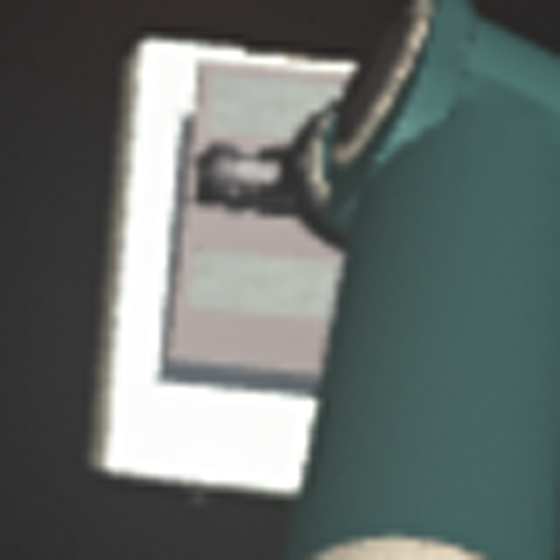

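```bash
python3 -m creep '{"commands":[{"hand":0.5,"tx":0,"ty":0,"tz":0.0006,"twist":0},{"hand":0.5,"tx":-0.002,"ty":0.0005,"tz":0.0006,"twist":0},{"hand":0.5,"tx":-0.004,"ty":0.001,"tz":0.0006,"twist":0},{"hand":0.5,"tx":-0.006,"ty":0.0015,"tz":0.0006,"twist":0},{"hand":0.5,"tx":-0.008,"ty":0.002,"tz":0.0006,"twist":0},{"hand":0.5,"tx":-0.008,"ty":0.002,"tz":0.0006,"twist":0}]}'; python3 -m creep '{"commands":[{"hand":0.5,"tx":-0.001,"ty":0,"tz":0,"twist":0},{"hand":0.5,"tx":-0.002,"ty":0,"tz":0,"twist":0},{"hand":0.5,"tx":-0.003,"ty":0.0003,"tz":0,"twist":0},{"hand":0.5,"tx":-0.003,"ty":0.0003,"tz":0,"twist":0}]}'
```

```text
clock: 11.8
position: [0.5257, -0.2008, 0.2546]
tool_rot: [0.057, 0.998, -0.0, 0.001]
contact_force: [3.1, -3.4, 4.1]
gripper_width: 0.0691
grasp_force: 32.0
clock: 12.3
position: [0.522, -0.2001, 0.2542]
tool_rot: [0.057, 0.998, 0.0, -0.0]
contact_force: [2.7, -0.0, 2.7]
gripper_width: 0.0697
grasp_force: 32.0
```

```bash
for i in 1; do python3 -m creep '{"commands":[{"hand":0.5,"tx":-0.001,"ty":0.0001,"tz":0,"twist":0},{"hand":0.5,"tx":-0.002,"ty":0.0002,"tz":0,"twist":0},{"hand":0.5,"tx":-0.002,"ty":0.0002,"tz":0,"twist":0}]}'; python3 -m creep '{"commands":[{"hand":0.5,"tx":-0.001,"ty":0.0001,"tz":0,"twist":0},{"hand":0.5,"tx":-0.002,"ty":0.0002,"tz":0,"twist":0},{"hand":0.5,"tx":-0.002,"ty":0.0002,"tz":0,"twist":0}]}';python3 -m creep '{"commands":[{"hand":0.5,"tx":-0.001,"ty":0.0001,"tz":0,"twist":0},{"hand":0.5,"tx":-0.002,"ty":0.0002,"tz":0,"twist":0},{"hand":0.5,"tx":-0.002,"ty":0.0002,"tz":0,"twist":0}]}'; done
python3 - <<'E'
from h import *
P=ctrl.capture("side"); 
a=P["color"][90:150,240:330];b=ctrl.capture("top")["color"][175:235,300:370]
f=lambda i:cv2.resize(i,(400,400*i.shape[0]//i.shape[1]),interpolation=cv2.INTER_CUBIC)
a,b=f(a),f(b); o=np.zeros((max(len(a),len(b)),800,3),np.uint8); o[:len(a),:400]=a;o[:len(b),400:]=b; cv2.imwrite("pics/g7.png",o)
E
```

```text
clock: 12.68
position: [0.5197, -0.2001, 0.254]
tool_rot: [0.057, 0.998, 0.0, -0.001]
contact_force: [2.7, 0.3, 2.9]
gripper_width: 0.0693
grasp_force: 31.9
clock: 13.05
position: [0.5174, -0.2, 0.2539]
tool_rot: [0.058, 0.998, 0.0, -0.001]
contact_force: [1.6, -0.8, 0.4]
gripper_width: 0.0696
grasp_force: 31.7
clock: 13.42
position: [0.5153, -0.1998, 0.2538]
tool_rot: [0.057, 0.998, 0.0, -0.001]
contact_force: [-0.7, -0.3, -3.0]
gripper_width: 0.0692
grasp_force: 31.3
```

View pics/g7.png

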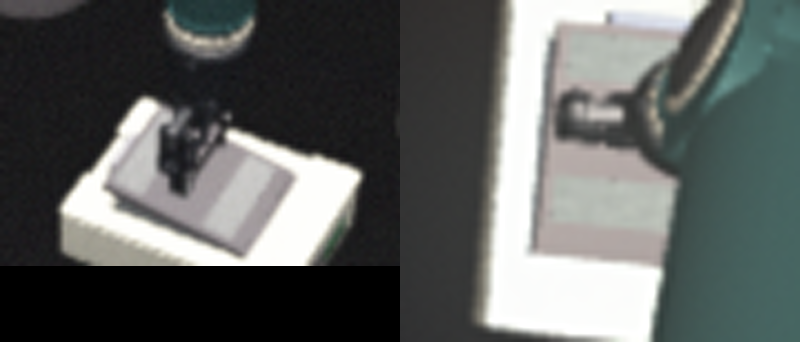

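```bash
python3 -m creep '{"commands":[{"hand":0.5,"tx":0,"ty":0,"tz":-0.0005,"twist":0},{"hand":0.5,"tx":0,"ty":0,"tz":-0.001,"twist":0},{"hand":0.5,"tx":0,"ty":0,"tz":-0.001,"twist":0}]}'; python3 -m creep '{"commands":[{"hand":0.5,"tx":0,"ty":0,"tz":-0.0005,"twist":0},{"hand":0.5,"tx":0,"ty":0,"tz":-0.001,"twist":0},{"hand":0.5,"tx":0,"ty":0,"tz":-0.001,"twist":0}]}';python3 -m creep '{"commands":[{"hand":0.5,"tx":0,"ty":0,"tz":-0.0005,"twist":0},{"hand":0.5,"tx":0,"ty":0,"tz":-0.001,"twist":0},{"hand":0.5,"tx":0,"ty":0,"tz":-0.001,"twist":0}]}'
```

```text
clock: 13.9
position: [0.5159, -0.1999, 0.2536]
tool_rot: [0.057, 0.998, 0.0, -0.0]
contact_force: [-3.5, 0.7, 4.9]
gripper_width: 0.0694
grasp_force: 32.1
clock: 14.28
position: [0.5161, -0.2, 0.2535]
tool_rot: [0.057, 0.998, 0.0, 0.0]
contact_force: [-4.1, 2.4, 11.7]
gripper_width: 0.0696
grasp_force: 33.0
clock: 14.65
position: [0.5163, -0.2001, 0.2533]
tool_rot: [0.057, 0.998, 0.0, 0.001]
contact_force: [-6.5, 3.2, 19.2]
gripper_width: 0.0695
grasp_force: 33.8
```

Plain end is likely still on top of the catch, as the tongue isn't deep enough yet. I'll unload and slide in a bit further with a light touch.

```bash
python3 -m creep '{"commands":[{"hand":0.5,"tx":0,"ty":0,"tz":0.0015,"twist":0},{"hand":0.5,"tx":0,"ty":0,"tz":0.002,"twist":0},{"hand":0.5,"tx":0,"ty":0,"tz":0.002,"twist":0}]}'; python3 -m creep '{"commands":[{"hand":0.5,"tx":-0.001,"ty":0.0001,"tz":0,"twist":0},{"hand":0.5,"tx":-0.001,"ty":0.0001,"tz":0,"twist":0}]}';python3 -m creep '{"commands":[{"hand":0.5,"tx":-0.001,"ty":0.0001,"tz":0,"twist":0},{"hand":0.5,"tx":-0.001,"ty":0.0001,"tz":0,"twist":0}]}'
```

```text
clock: 15.02
position: [0.5163, -0.1999, 0.2536]
tool_rot: [0.057, 0.998, -0.0, 0.0]
contact_force: [-2.4, 1.5, 6.7]
gripper_width: 0.0693
grasp_force: 32.2
clock: 15.28
position: [0.5159, -0.1998, 0.2537]
tool_rot: [0.057, 0.998, -0.0, 0.001]
contact_force: [2.2, -0.0, 3.9]
gripper_width: 0.0694
grasp_force: 32.0
clock: 15.52
position: [0.5149, -0.1997, 0.2537]
tool_rot: [0.057, 0.998, -0.0, 0.001]
contact_force: [3.7, -1.0, 2.4]
gripper_width: 0.0697
grasp_force: 31.9
```

```bash
python3 -m creep '{"commands":[{"hand":0.5,"tx":-0.001,"ty":0.0001,"tz":0,"twist":0},{"hand":0.5,"tx":-0.001,"ty":0.0001,"tz":0,"twist":0}]}'; python3 -m creep '{"commands":[{"hand":0.5,"tx":-0.001,"ty":0.0001,"tz":0,"twist":0},{"hand":0.5,"tx":-0.001,"ty":0.0001,"tz":0,"twist":0}]}';python3 -m creep '{"commands":[{"hand":0.5,"tx":-0.001,"ty":0.0001,"tz":0,"twist":0},{"hand":0.5,"tx":-0.001,"ty":0.0001,"tz":0,"twist":0}]}'
python3 - <<'E'
from h import *
s=ctrl.get_state();print(s["position"],s["contact_force"],s["torque"])
q=s["position"];c,t=np.cos(.115),np.sin(.115);d=q[:2]-[.5,-.1985];print("pivot in shaker",d[0]*c-d[1]*t,d[0]*t+d[1]*c)
E
```

```text
clock: 15.78
position: [0.5133, -0.1997, 0.2535]
tool_rot: [0.057, 0.998, -0.0, 0.001]
contact_force: [4.6, -0.0, 3.5]
gripper_width: 0.0694
grasp_force: 32.0
clock: 16.02
position: [0.512, -0.1995, 0.2534]
tool_rot: [0.057, 0.998, -0.0, 0.0]
contact_force: [4.9, -0.3, 3.5]
gripper_width: 0.0697
grasp_force: 32.1
clock: 16.27
position: [0.5107, -0.1994, 0.2531]
tool_rot: [0.057, 0.998, 0.0, -0.001]
contact_force: [2.6, -0.6, 3.6]
gripper_width: 0.0695
grasp_force: 32.1
[ 0.51066016 -0.19936845  0.25310479] [ 2.58291849 -0.6442468   3.55526163] [-0.17796173 -0.40885833  0.05689448]
pivot in shaker 0.010689396706428302 0.00036050882484719234
```

```bash
python3 -m creep '{"commands":[{"hand":0.5,"tx":0.0002,"ty":0,"tz":-0.0005,"twist":0},{"hand":0.5,"tx":0.0003,"ty":0,"tz":-0.001,"twist":0},{"hand":0.5,"tx":0.0003,"ty":0,"tz":-0.001,"twist":0}]}'; python3 -m creep '{"commands":[{"hand":0.5,"tx":0.0002,"ty":0,"tz":-0.0005,"twist":0},{"hand":0.5,"tx":0.0003,"ty":0,"tz":-0.001,"twist":0},{"hand":0.5,"tx":0.0003,"ty":0,"tz":-0.001,"twist":0}]}';  python3 - <<'E'
from h import *
s=ctrl.get_state();print(s["position"],s["contact_force"],s["torque"])
E
```

```text
clock: 16.65
position: [0.5108, -0.1995, 0.2529]
tool_rot: [0.057, 0.998, 0.0, -0.001]
contact_force: [-0.3, -0.0, 11.1]
gripper_width: 0.0692
grasp_force: 33.1
clock: 17.02
position: [0.511, -0.1996, 0.2527]
tool_rot: [0.057, 0.998, 0.001, -0.001]
contact_force: [-2.9, 1.8, 19.7]
gripper_width: 0.0695
grasp_force: 34.0
[ 0.51096223 -0.19956964  0.25273968] [-2.92510984  1.8154345  19.68816365] [ 2.09686798e-01  9.72622947e-01 -2.66487675e-05]
```

The pivot push is simply too far from the catch. I'll unload, let go of the rib and press at the plain end with closed fingers.

```bash
python3 -m creep '{"commands":[{"hand":0.5,"tx":0,"ty":0,"tz":0.0015,"twist":0},{"hand":0.5,"tx":0,"ty":0,"tz":0.002,"twist":0},{"hand":0.5,"tx":0,"ty":0,"tz":0.002,"twist":0}]}'; python3 -m creep '{"commands":[{"hand":0.7,"tx":0,"ty":0,"tz":0,"twist":0},{"hand":0.8,"tx":0,"ty":0,"tz":0,"twist":0},{"hand":1,"tx":0,"ty":0,"tz":0,"twist":0},{"hand":1,"tx":0,"ty":0,"tz":0,"twist":0},{"hand":1,"tx":0,"ty":0,"tz":0.02,"twist":0},{"hand":1,"tx":0,"ty":0,"tz":0.06,"twist":0},{"hand":1,"tx":0,"ty":0,"tz":0.08,"twist":0},{"hand":-1,"tx":0,"ty":0,"tz":0.08,"twist":0},{"hand":-1,"tx":0,"ty":0,"tz":0.08,"twist":0},{"hand":-1,"tx":0,"ty":0,"tz":0.08,"twist":0},{"hand":-1,"tx":0,"ty":0,"tz":0.08,"twist":0}]}'
```

```text
clock: 17.4
position: [0.5109, -0.1994, 0.253]
tool_rot: [0.057, 0.998, 0.0, -0.001]
contact_force: [-0.1, -0.8, 7.0]
gripper_width: 0.0697
grasp_force: 32.2
clock: 18.77
position: [0.5114, -0.1993, 0.3324]
tool_rot: [0.057, 0.998, 0.0, -0.001]
contact_force: [0.4, 0.5, 0.6]
gripper_width: 0.0126
grasp_force: 0.0
```

```bash
python3 - <<'E'
from h import *
s=ctrl.get_state();print(s["position"],s["contact_force"],s["gripper_width"])
P=ctrl.capture("side"); S=(.5,-.1985,-.115)
for d in ctrl.trace(P,"board"):
    if not d["mask"][100:150,240:320].any(): continue
    m=d["mask"].astype(float); print(d["conf"],d["extent"])
    def f(v,z=.055):
        x,t=v; c,sn=np.cos(S[2]),np.sin(S[2])
        # tongue edge on bed at shaker x
        B=[b+[.08,0,0] for b in BOARD]
        return np.abs(hullmask([proj(P,world(X,S[0]+x*c,S[1]+x*sn,S[2],z,t)) for X in B])-m).sum()
    for x in (-.068,-.072,-.076,-.080): print(x,[int(f((x,t))) for t in(0,.04,.08,.12,.16,.2)])
E
```

```text
[ 0.51143452 -0.19931547  0.33240335] [0.37975203 0.53061456 0.57729784] 0.0125845559225539
0.79 [264.3, 114.6, 309.7, 148.1]
-0.068 [141, 125, 113, 114, 137, 174]
-0.072 [141, 124, 111, 113, 142, 182]
-0.076 [155, 126, 111, 116, 150, 192]
-0.08 [191, 155, 128, 126, 159, 202]
```

```bash
python3 -m creep '{"commands":[{"hand":-1,"tx":0.024,"ty":-0.003,"tz":0,"twist":0},{"hand":-1,"tx":0.048,"ty":-0.006,"tz":0,"twist":0},{"hand":-1,"tx":0.048,"ty":-0.006,"tz":-0.02,"twist":0},{"hand":-1,"tx":0.048,"ty":-0.006,"tz":-0.045,"twist":0},{"hand":-1,"tx":0.048,"ty":-0.006,"tz":-0.065,"twist":0},{"hand":-1,"tx":0.048,"ty":-0.006,"tz":-0.07,"twist":0},{"hand":-1,"tx":0.048,"ty":-0.006,"tz":-0.07,"twist":0}]}'; python3 -m creep '{"commands":[{"hand":-1,"tx":0,"ty":0,"tz":-0.0015,"twist":0},{"hand":-1,"tx":0,"ty":0,"tz":-0.003,"twist":0},{"hand":-1,"tx":0,"ty":0,"tz":-0.003,"twist":0}]}';python3 -m creep '{"commands":[{"hand":-1,"tx":0,"ty":0,"tz":-0.0015,"twist":0},{"hand":-1,"tx":0,"ty":0,"tz":-0.003,"twist":0},{"hand":-1,"tx":0,"ty":0,"tz":-0.003,"twist":0}]}'
```

```text
clock: 19.75
position: [0.5597, -0.2055, 0.2633]
tool_rot: [0.057, 0.998, -0.0, -0.0]
contact_force: [-0.9, -0.2, 0.3]
gripper_width: -0.0003
grasp_force: 0.0
clock: 20.12
position: [0.5597, -0.2053, 0.2606]
tool_rot: [0.057, 0.998, 0.0, 0.0]
contact_force: [0.0, -0.0, -0.2]
gripper_width: -0.0004
grasp_force: 0.0
clock: 20.5
position: [0.5601, -0.2055, 0.2586]
tool_rot: [0.057, 0.998, 0.0, 0.001]
contact_force: [-1.3, 1.1, 8.7]
gripper_width: -0.0001
grasp_force: 4.5
```

```bash
python3 -m creep '{"commands":[{"hand":-1,"tx":0,"ty":0,"tz":-0.0005,"twist":0},{"hand":-1,"tx":0,"ty":0,"tz":-0.0005,"twist":0}]}'; python3 - <<'E'
from h import *
def sh():
    s=ctrl.get_state();print(s["position"],s["contact_force"],s["torque"])
sh()
P=ctrl.capture("top")
for l in("catch","board","shaker"):
  for d in ctrl.trace(P,l):
    if d["extent"][0]>290: print(l,d["conf"],d["extent"])
a=P["color"][165:225,305:375];b=ctrl.capture("side")["color"][100:150,245:320]
f=lambda i:cv2.resize(i,(400,400*i.shape[0]//i.shape[1]),interpolation=cv2.INTER_CUBIC)
a,b=f(a),f(b); o=np.zeros((max(len(a),len(b)),800,3),np.uint8); o[:len(a),:400]=a;o[:len(b),400:]=b; cv2.imwrite("pics/g8.png",o); sh()
E
```

```text
clock: 20.75
position: [0.5602, -0.2056, 0.2585]
tool_rot: [0.057, 0.998, 0.0, 0.001]
contact_force: [-3.0, 1.6, 10.5]
gripper_width: 0.0003
grasp_force: 5.5
[ 0.56020429 -0.20555035  0.25851145] [-2.98881739  1.5942327  10.47371767] [ 0.21859576  0.44601399 -0.02630087]
board 0.86 [319.2, 180.1, 346.9, 221.5]
shaker 0.59 [312.2, 171.1, 343.8, 236.4]
[ 0.56017492 -0.20554124  0.2584791 ] [-1.83610115  0.82612422 11.25883863] [ 0.25471201  0.49484472 -0.0035767 ]
```

View pics/g8.png

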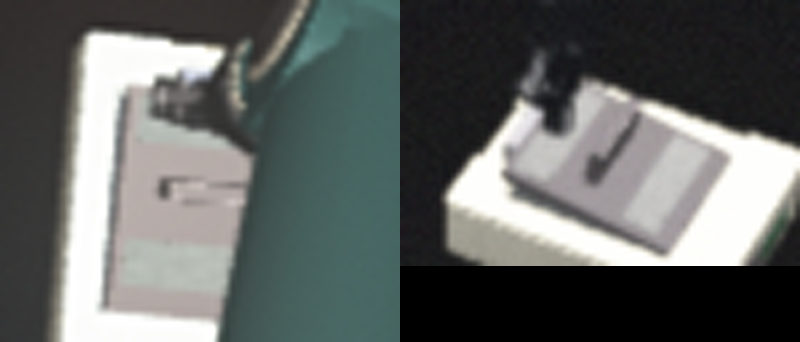

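The side view shows the catch behind the board's end (about (525,125)), so the end is at the top of the ramp and the tongue is under the lip. I'll press slightly more in small steps.

```bash
python3 -m creep '{"commands":[{"hand":-1,"tx":0,"ty":0,"tz":-0.0003,"twist":0},{"hand":-1,"tx":0,"ty":0,"tz":-0.0003,"twist":0}]}';python3 -m creep '{"commands":[{"hand":-1,"tx":0,"ty":0,"tz":-0.0003,"twist":0},{"hand":-1,"tx":0,"ty":0,"tz":-0.0003,"twist":0}]}'
```

```text
clock: 21.25
position: [0.5603, -0.2056, 0.2584]
tool_rot: [0.057, 0.998, 0.0, 0.001]
contact_force: [-2.6, 1.2, 12.4]
gripper_width: 0.0002
grasp_force: 6.1
clock: 21.5
position: [0.5604, -0.2056, 0.2583]
tool_rot: [0.057, 0.998, 0.0, 0.002]
contact_force: [-3.5, 1.5, 12.6]
gripper_width: -0.0002
grasp_force: 6.7
```

```bash
python3 -m creep '{"commands":[{"hand":-1,"tx":0,"ty":0,"tz":0.004,"twist":0},{"hand":-1,"tx":0,"ty":0,"tz":0.03,"twist":0},{"hand":-1,"tx":-0.1,"ty":0.03,"tz":0.08,"twist":0},{"hand":-1,"tx":-0.1,"ty":0.06,"tz":0.13,"twist":0},{"hand":-1,"tx":-0.1,"ty":0.12,"tz":0.13,"twist":0},{"hand":-1,"tx":-0.1,"ty":0.18,"tz":0.13,"twist":0},{"hand":-1,"tx":-0.1,"ty":0.24,"tz":0.13,"twist":0},{"hand":-1,"tx":-0.1,"ty":0.25,"tz":0.13,"twist":0}]}'
cat >> h.py <<'E'
S=(.5,-.1985,-.115)
def seated():
    V=[]
    for n in("top","side"):
        P=ctrl.capture(n)
        for l in("board","catch"):
            for d in ctrl.trace(P,l):
                c=np.argwhere(d["mask"]).mean(0)[::-1]; e=proj(P,np.array([[S[0],S[1],.07]]))[0]
                if np.hypot(*(c-e))<25:
                    print(n,l,round(d["conf"],2),d["extent"],int(d["mask"].sum()))
                    if l=="board" and len([1 for v in V if v[0] is P])==0: V.append((P,d["mask"].astype(float)))
    lip=[box(-115,-67,-85,85,55,67.5)]
    B=[b+[.08,0,0] for b in BOARD]
    c,sn=np.cos(S[2]),np.sin(S[2])
    def g(P,v):
        x,y,yaw,t,z=v; yaw+=S[2]
        m=hullmask([proj(P,world(X,S[0]+x*c-y*sn,S[1]+x*sn+y*c,yaw,.055+z,t)) for X in B])
        return m*(1-hullmask([proj(P,world(X,*S)) for X in lip]))
    for vs in([V[0]],[V[1]],V):
        f=lambda v:sum(np.abs(g(P,v)-m).sum() for P,m in vs)
        rs=[minimize(f,[x,0,0,t,0],method="Nelder-Mead",options=dict(initial_simplex=np.array([[x,0,0,t,0]]*6)+np.vstack([np.zeros(5),np.diag([.006,.004,.05,.08,.004])]),xatol=1e-4,fatol=.2,maxiter=500)) for x,t in((-.074,.1),(-.079,.02))]
        r=min(rs,key=lambda r:r.fun); print("tongue x y yaw tilt z",r.x.round(4),round(r.fun,1))
    return V
E
python3 - <<'E'
from h import *
V=seated()
P=V[0][0]; m=V[0][1]>0
rows=np.argwhere(m); 
for col in(325,330,335,340,345): 
    r=rows[rows[:,1]==col][:,0]; 
    for z,rr in((.089,r.min()-.5),(.0675,r.max()+.5)):
        w=back(P,(col,rr),z)[:2]-S[:2]; print(col,z,(w[0]*np.cos(S[2])+w[1]*np.sin(S[2])).round(4),end=" ")
    print()
print(ctrl.get_state()["position"])
E
```

```text
clock: 22.5
position: [0.459, 0.0484, 0.3864]
tool_rot: [0.055, 0.999, 0.001, 0.0]
contact_force: [-0.2, -0.4, -0.5]
gripper_width: -0.0001
grasp_force: 0.0
top board 0.95 [321.9, 179.2, 359.2, 223.5] 1397
side board 0.76 [264.1, 122.9, 306.1, 150.2] 367
side catch 0.45 [255.3, 116.9, 318.5, 166.3] 1193
tongue x y yaw tilt z [-0.0728  0.0005  0.0023  0.2171 -0.0033] 56.9
tongue x y yaw tilt z [-0.1079 -0.0238 -0.234  -0.7397  0.018 ] 167.5
tongue x y yaw tilt z [-0.0732  0.0015 -0.0599 -0.0698  0.0025] 574.9
325 0.089 0.018 325 0.0675 -0.0645 
330 0.089 0.0856 330 0.0675 -0.0629 
335 0.089 0.0836 335 0.0675 -0.0648 
340 0.089 0.0853 340 0.0675 -0.0668 
345 0.089 0.0833 345 0.0675 -0.0688 
[0.45968173 0.04309728 0.38606859]
```

```bash
python3 -m creep '{"commands":[{"hand":-1,"tx":0.02,"ty":-0.05,"tz":0,"twist":0},{"hand":-1,"tx":0.04,"ty":-0.11,"tz":0,"twist":0},{"hand":-1,"tx":0.06,"ty":-0.17,"tz":0,"twist":0},{"hand":-1,"tx":0.083,"ty":-0.23,"tz":0,"twist":0},{"hand":-1,"tx":0.083,"ty":-0.247,"tz":-0.02,"twist":0},{"hand":-1,"tx":0.083,"ty":-0.247,"tz":-0.06,"twist":0},{"hand":-1,"tx":0.083,"ty":-0.247,"tz":-0.1,"twist":0},{"hand":-1,"tx":0.083,"ty":-0.247,"tz":-0.115,"twist":0},{"hand":-1,"tx":0.083,"ty":-0.247,"tz":-0.124,"twist":0},{"hand":-1,"tx":0.083,"ty":-0.247,"tz":-0.124,"twist":0}]}'; python3 -m creep '{"commands":[{"hand":-1,"tx":-0.001,"ty":0.0001,"tz":0,"twist":0},{"hand":-1,"tx":-0.002,"ty":0.0002,"tz":0,"twist":0},{"hand":-1,"tx":-0.003,"ty":0.0003,"tz":0,"twist":0},{"hand":-1,"tx":-0.004,"ty":0.0004,"tz":0,"twist":0}]}'
```

```text
clock: 24.05
position: [0.5428, -0.2028, 0.2627]
tool_rot: [0.058, 0.998, -0.0, 0.0]
contact_force: [-0.9, 0.1, 0.3]
gripper_width: -0.0
grasp_force: 0.0
clock: 24.55
position: [0.5386, -0.2019, 0.2625]
tool_rot: [0.057, 0.998, 0.0, 0.0]
contact_force: [-0.3, 0.3, -0.2]
gripper_width: 0.0003
grasp_force: 0.0
```

```bash
python3 -m creep '{"commands":[{"hand":-1,"tx":-0.001,"ty":0.0001,"tz":0,"twist":0},{"hand":-1,"tx":-0.002,"ty":0.0002,"tz":0,"twist":0},{"hand":-1,"tx":-0.002,"ty":0.0002,"tz":0,"twist":0}]}';python3 -m creep '{"commands":[{"hand":-1,"tx":-0.001,"ty":0.0001,"tz":0,"twist":0},{"hand":-1,"tx":-0.002,"ty":0.0002,"tz":0,"twist":0},{"hand":-1,"tx":-0.002,"ty":0.0002,"tz":0,"twist":0}]}';python3 -m creep '{"commands":[{"hand":-1,"tx":-0.001,"ty":0.0001,"tz":0,"twist":0},{"hand":-1,"tx":-0.002,"ty":0.0002,"tz":0,"twist":0},{"hand":-1,"tx":-0.002,"ty":0.0002,"tz":0,"twist":0}]}'
```

```text
clock: 24.92
position: [0.5366, -0.2018, 0.2622]
tool_rot: [0.057, 0.998, 0.0, -0.0]
contact_force: [0.6, -0.7, 0.3]
gripper_width: -0.0003
grasp_force: 0.0
clock: 25.3
position: [0.5345, -0.2016, 0.2622]
tool_rot: [0.057, 0.998, 0.0, -0.0]
contact_force: [-0.7, 0.0, 0.5]
gripper_width: -0.0001
grasp_force: 0.0
clock: 25.68
position: [0.5326, -0.2014, 0.2622]
tool_rot: [0.057, 0.998, 0.0, -0.0]
contact_force: [-0.1, 1.0, 0.5]
gripper_width: -0.0
grasp_force: 0.0
```

```bash
python3 -m creep '{"commands":[{"hand":-1,"tx":-0.001,"ty":0.0001,"tz":0,"twist":0},{"hand":-1,"tx":-0.002,"ty":0.0002,"tz":0,"twist":0},{"hand":-1,"tx":-0.002,"ty":0.0002,"tz":0,"twist":0}]}';python3 -m creep '{"commands":[{"hand":-1,"tx":-0.001,"ty":0.0001,"tz":0,"twist":0},{"hand":-1,"tx":-0.001,"ty":0.0001,"tz":0,"twist":0}]}';python3 -m creep '{"commands":[{"hand":-1,"tx":-0.001,"ty":0.0001,"tz":0,"twist":0},{"hand":-1,"tx":-0.001,"ty":0.0001,"tz":0,"twist":0}]}'
```

```text
clock: 26.05
position: [0.5306, -0.2011, 0.2622]
tool_rot: [0.057, 0.998, 0.0, -0.0]
contact_force: [-0.2, -0.2, -0.4]
gripper_width: -0.0001
grasp_force: 0.0
clock: 26.3
position: [0.5299, -0.201, 0.2623]
tool_rot: [0.057, 0.998, -0.0, 0.0]
contact_force: [1.4, -1.0, -0.6]
gripper_width: 0.0001
grasp_force: 0.6
clock: 26.55
position: [0.5284, -0.2009, 0.2621]
tool_rot: [0.057, 0.998, 0.0, -0.0]
contact_force: [1.0, 0.5, -0.0]
gripper_width: -0.0001
grasp_force: 0.1
```

```bash
python3 -m creep '{"commands":[{"hand":-1,"tx":-0.001,"ty":0.0001,"tz":0,"twist":0},{"hand":-1,"tx":-0.001,"ty":0.0001,"tz":0,"twist":0}]}';python3 -m creep '{"commands":[{"hand":-1,"tx":-0.001,"ty":0.0001,"tz":0,"twist":0},{"hand":-1,"tx":-0.001,"ty":0.0001,"tz":0,"twist":0}]}';python3 -m creep '{"commands":[{"hand":-1,"tx":-0.001,"ty":0.0001,"tz":0,"twist":0},{"hand":-1,"tx":-0.001,"ty":0.0001,"tz":0,"twist":0}]}'
```

```text
clock: 26.8
position: [0.5279, -0.201, 0.2623]
tool_rot: [0.057, 0.998, -0.0, 0.001]
contact_force: [2.8, 0.2, -1.6]
gripper_width: -0.0001
grasp_force: 1.1
clock: 27.05
position: [0.5274, -0.2009, 0.2627]
tool_rot: [0.057, 0.998, -0.0, 0.001]
contact_force: [4.4, -2.0, -0.8]
gripper_width: -0.0001
grasp_force: 2.5
clock: 27.3
position: [0.5269, -0.2008, 0.263]
tool_rot: [0.057, 0.998, -0.001, 0.002]
contact_force: [6.9, -0.7, -0.3]
gripper_width: 0.0001
grasp_force: 3.2
```

```bash
python3 -m creep '{"commands":[{"hand":-1,"tx":0.006,"ty":-0.0006,"tz":0.004,"twist":0},{"hand":-1,"tx":0.02,"ty":-0.003,"tz":0.01,"twist":0},{"hand":-1,"tx":0.035,"ty":-0.005,"tz":0.005,"twist":0},{"hand":-1,"tx":0.035,"ty":-0.005,"tz":-0.001,"twist":0},{"hand":-1,"tx":0.035,"ty":-0.005,"tz":-0.002,"twist":0},{"hand":-1,"tx":0.035,"ty":-0.005,"tz":-0.002,"twist":0}]}';python3 -m creep '{"commands":[{"hand":-1,"tx":0,"ty":0,"tz":-0.001,"twist":0},{"hand":-1,"tx":0,"ty":0,"tz":-0.001,"twist":0}]}';python3 -m creep '{"commands":[{"hand":-1,"tx":0,"ty":0,"tz":-0.001,"twist":0},{"hand":-1,"tx":0,"ty":0,"tz":-0.001,"twist":0}]}';python3 -m creep '{"commands":[{"hand":-1,"tx":0,"ty":0,"tz":-0.001,"twist":0},{"hand":-1,"tx":0,"ty":0,"tz":-0.001,"twist":0}]}'
```

```text
clock: 28.05
position: [0.5601, -0.2057, 0.2597]
tool_rot: [0.058, 0.998, 0.0, -0.001]
contact_force: [-0.0, -0.3, -0.7]
gripper_width: 0.0001
grasp_force: 0.0
clock: 28.3
position: [0.5605, -0.2057, 0.2593]
tool_rot: [0.057, 0.998, 0.0, 0.0]
contact_force: [0.7, 0.3, 0.5]
gripper_width: 0.0002
grasp_force: 0.0
clock: 28.55
position: [0.5606, -0.2056, 0.2582]
tool_rot: [0.057, 0.998, 0.0, 0.0]
contact_force: [-0.1, 0.0, -0.5]
gripper_width: -0.0002
grasp_force: 0.0
clock: 28.8
position: [0.5606, -0.2057, 0.2571]
tool_rot: [0.057, 0.998, 0.0, -0.0]
contact_force: [-0.1, 0.7, -0.6]
gripper_width: 0.0001
grasp_force: 0.0
```

Already lower than before without contact, so the board has dropped onto the ramp. I'll continue.

```bash
python3 -m creep '{"commands":[{"hand":-1,"tx":0,"ty":0,"tz":-0.001,"twist":0},{"hand":-1,"tx":0,"ty":0,"tz":-0.002,"twist":0}]}';python3 -m creep '{"commands":[{"hand":-1,"tx":0,"ty":0,"tz":-0.001,"twist":0},{"hand":-1,"tx":0,"ty":0,"tz":-0.001,"twist":0}]}';python3 -m creep '{"commands":[{"hand":-1,"tx":0,"ty":0,"tz":-0.001,"twist":0},{"hand":-1,"tx":0,"ty":0,"tz":-0.001,"twist":0}]}';python3 -m creep '{"commands":[{"hand":-1,"tx":0,"ty":0,"tz":-0.001,"twist":0},{"hand":-1,"tx":0,"ty":0,"tz":-0.001,"twist":0}]}'
```

```text
clock: 29.05
position: [0.5607, -0.2057, 0.2551]
tool_rot: [0.057, 0.998, 0.0, 0.0]
contact_force: [0.4, -0.4, -0.1]
gripper_width: -0.0003
grasp_force: 0.0
clock: 29.3
position: [0.5607, -0.2057, 0.2542]
tool_rot: [0.057, 0.998, 0.0, 0.0]
contact_force: [0.5, -0.5, 1.2]
gripper_width: 0.0001
grasp_force: 0.2
clock: 29.55
position: [0.5607, -0.2057, 0.2533]
tool_rot: [0.057, 0.998, -0.0, 0.0]
contact_force: [-0.3, -0.2, 1.2]
gripper_width: 0.0002
grasp_force: 0.6
clock: 29.8
position: [0.5608, -0.2057, 0.2523]
tool_rot: [0.057, 0.998, -0.0, 0.0]
contact_force: [1.0, -0.4, 1.5]
gripper_width: 0.0002
grasp_force: 0.9
```

```bash
python3 -m creep '{"commands":[{"hand":-1,"tx":0,"ty":0,"tz":-0.001,"twist":0},{"hand":-1,"tx":0,"ty":0,"tz":-0.002,"twist":0},{"hand":-1,"tx":0,"ty":0,"tz":-0.003,"twist":0}]}';python3 -m creep '{"commands":[{"hand":-1,"tx":0,"ty":0,"tz":-0.001,"twist":0},{"hand":-1,"tx":0,"ty":0,"tz":-0.002,"twist":0},{"hand":-1,"tx":0,"ty":0,"tz":-0.002,"twist":0}]}';python3 -m creep '{"commands":[{"hand":-1,"tx":0,"ty":0,"tz":-0.001,"twist":0},{"hand":-1,"tx":0,"ty":0,"tz":-0.002,"twist":0},{"hand":-1,"tx":0,"ty":0,"tz":-0.002,"twist":0}]}'
```

```text
clock: 30.18
position: [0.561, -0.2059, 0.2502]
tool_rot: [0.057, 0.998, 0.0, 0.001]
contact_force: [-2.4, 2.0, 13.0]
gripper_width: -0.0
grasp_force: 6.9
clock: 30.55
position: [0.5603, -0.2055, 0.2465]
tool_rot: [0.057, 0.998, 0.0, -0.001]
contact_force: [-0.3, -0.7, 0.3]
gripper_width: -0.0002
grasp_force: 0.0
clock: 30.92
position: [0.5606, -0.2056, 0.245]
tool_rot: [0.057, 0.998, 0.0, -0.0]
contact_force: [-0.1, 0.3, 0.2]
gripper_width: -0.0001
grasp_force: 0.0
```

It popped through at about 13 N. Now a gentle check that it's fully down.

```bash
python3 -m creep '{"commands":[{"hand":-1,"tx":0,"ty":0,"tz":-0.002,"twist":0},{"hand":-1,"tx":0,"ty":0,"tz":-0.004,"twist":0},{"hand":-1,"tx":0,"ty":0,"tz":-0.004,"twist":0}]}';python3 -m creep '{"commands":[{"hand":-1,"tx":0,"ty":0,"tz":-0.001,"twist":0},{"hand":-1,"tx":0,"ty":0,"tz":-0.002,"twist":0}]}';python3 -m creep '{"commands":[{"hand":-1,"tx":0,"ty":0,"tz":-0.001,"twist":0},{"hand":-1,"tx":0,"ty":0,"tz":-0.0015,"twist":0}]}'
```

```text
clock: 31.3
position: [0.5607, -0.2057, 0.2412]
tool_rot: [0.057, 0.998, 0.0, 0.0]
contact_force: [0.2, 0.1, 0.1]
gripper_width: -0.0004
grasp_force: 0.5
clock: 31.55
position: [0.5607, -0.2057, 0.2393]
tool_rot: [0.057, 0.998, -0.0, 0.0]
contact_force: [-0.2, -0.6, 0.1]
gripper_width: -0.0001
grasp_force: 0.0
clock: 31.8
position: [0.5607, -0.2057, 0.2385]
tool_rot: [0.057, 0.998, 0.0, -0.0]
contact_force: [-3.9, 1.4, 12.0]
gripper_width: 0.0002
grasp_force: 6.2
```

```bash
python3 -m creep '{"commands":[{"hand":-1,"tx":0,"ty":0,"tz":0.004,"twist":0},{"hand":-1,"tx":0,"ty":0,"tz":0.04,"twist":0},{"hand":-1,"tx":-0.05,"ty":0.03,"tz":0.1,"twist":0},{"hand":-1,"tx":-0.1,"ty":0.06,"tz":0.15,"twist":0},{"hand":-1,"tx":-0.1,"ty":0.12,"tz":0.15,"twist":0},{"hand":-1,"tx":-0.1,"ty":0.18,"tz":0.15,"twist":0},{"hand":-1,"tx":-0.1,"ty":0.24,"tz":0.15,"twist":0},{"hand":-1,"tx":-0.1,"ty":0.25,"tz":0.15,"twist":0},{"hand":-1,"tx":-0.1,"ty":0.25,"tz":0.15,"twist":0}]}'
python3 - <<'E'
from h import *
from itertools import product
c,sn=np.cos(S[2]),np.sin(S[2])
for n in("top","side"):
    P=ctrl.capture(n); e=proj(P,np.array([[S[0],S[1],.07]]))[0]
    for l in("board","catch"):
        for d in ctrl.trace(P,l):
            q=np.argwhere(d["mask"]).mean(0)[::-1]
            if np.hypot(*(q-e))<45: print(n,l,round(d["conf"],2),d["extent"],int(d["mask"].sum()))
            if l=="board" and n=="top" and np.hypot(*(q-e))<25:
                m=d["mask"]; rows=np.argwhere(m)
                for col in range(326,350,4):
                    r=rows[rows[:,1]==col][:,0]
                    o=[]
                    for z,rr in((.065,r.min()-.5),(.0675,r.max()+.5)):
                        w=back(P,(col,rr),z)[:2]-S[:2]; o.append(round(w[0]*c+w[1]*sn,4))
                    print(col,o)
                g=cv2.cvtColor(P["color"],cv2.COLOR_BGR2GRAY); 
    np.save(n+"_end.npy",P["color"])
    # catch area profile along shaker x at y=0, z=66mm
    xs=np.arange(60,110,3)/1e3; pts=proj(P,np.c_[S[0]+xs*c,S[1]+xs*sn,np.full(len(xs),.067)])
    v=cv2.remap(P["color"],pts[:,0].astype(np.float32),pts[:,1].astype(np.float32),1); print((xs*1e3).astype(int).tolist()); print(v.reshape(-1,3).tolist())
E
```

```text
clock: 32.92
position: [0.4604, 0.046, 0.3875]
tool_rot: [0.055, 0.998, 0.0, -0.0]
contact_force: [-0.1, -0.5, -0.8]
gripper_width: 0.0002
grasp_force: 0.0
top board 0.84 [322.5, 179.6, 358.2, 222.4] 1241
326 [np.float64(0.0581), np.float64(-0.0605)]
330 [np.float64(0.0818), np.float64(-0.0629)]
334 [np.float64(0.0795), np.float64(-0.0615)]
338 [np.float64(0.0771), np.float64(-0.0602)]
342 [np.float64(0.0784), np.float64(-0.0625)]
346 [np.float64(0.0798), np.float64(-0.0611)]
top catch 0.58 [338.7, 177.7, 350.5, 182.1] 70
[60, 63, 66, 69, 72, 75, 78, 81, 84, 87, 90, 93, 96, 99, 102, 105, 108]
[[189, 194, 188], [188, 193, 187], [187, 192, 187], [188, 193, 188], [186, 192, 187], [178, 183, 186], [168, 171, 177], [164, 163, 167], [176, 171, 173], [217, 207, 206], [230, 219, 217], [232, 222, 219], [233, 225, 222], [238, 236, 234], [246, 249, 247], [249, 253, 252], [251, 254, 253]]
side board 0.62 [266.3, 123.9, 307.5, 148.2] 391
side catch 0.41 [265.7, 125.0, 270.1, 131.0] 28
[60, 63, 66, 69, 72, 75, 78, 81, 84, 87, 90, 93, 96, 99, 102, 105, 108]
[[28, 26, 26], [26, 24, 23], [25, 23, 22], [26, 24, 23], [31, 30, 30], [48, 46, 45], [85, 82, 82], [134, 131, 132], [188, 185, 188], [216, 212, 214], [228, 224, 227], [232, 230, 232], [237, 237, 238], [241, 244, 245], [240, 245, 246], [191, 200, 202], [124, 133, 135]]
```

```bash
python3 - <<'E'
import cv2,numpy as np
a=cv2.imread("pics/top0.png").astype(float); b=np.load("top_end.npy").astype(float)
for c0,c1 in((340,347),(325,333)):
  for i in(a,b): print(i[172:188,c0:c1].mean(1).round().astype(int).tolist())
E
python3 -m creep '{"commands":[{"hand":-1,"tx":0,"ty":0.06,"tz":0,"twist":0},{"hand":-1,"tx":0,"ty":0.12,"tz":0,"twist":0},{"hand":-1,"tx":0,"ty":0.18,"tz":0,"twist":0},{"hand":-1,"tx":0,"ty":0.22,"tz":0,"twist":0},{"hand":-1,"tx":0,"ty":0.22,"tz":0,"twist":0}]}'
python3 - <<'E'
from h import *
seated()
E
```

```text
[[63, 69, 71], [156, 169, 171], [250, 255, 254], [250, 253, 252], [247, 251, 250], [237, 235, 232], [232, 222, 219], [232, 222, 218], [227, 216, 213], [176, 172, 174], [165, 167, 169], [154, 156, 151], [121, 119, 113], [114, 111, 106], [115, 112, 106], [115, 113, 107]]
[[65, 71, 73], [156, 170, 172], [250, 255, 254], [250, 253, 252], [247, 251, 251], [238, 235, 232], [232, 222, 219], [232, 222, 219], [227, 217, 214], [176, 172, 174], [160, 161, 166], [174, 178, 185], [185, 191, 188], [187, 193, 187], [186, 192, 186], [187, 193, 187]]
[[254, 255, 255], [252, 254, 253], [251, 253, 252], [251, 252, 252], [251, 252, 252], [251, 253, 252], [251, 253, 252], [252, 253, 252], [248, 251, 250], [238, 242, 240], [161, 162, 158], [128, 126, 121], [125, 122, 116], [124, 121, 116], [121, 118, 112], [120, 117, 111]]
[[254, 255, 255], [252, 254, 253], [251, 253, 252], [251, 252, 252], [251, 252, 252], [251, 253, 252], [251, 253, 252], [252, 254, 253], [244, 247, 246], [194, 200, 205], [178, 181, 187], [179, 184, 184], [174, 179, 178], [175, 179, 178], [175, 179, 178], [176, 180, 180]]
clock: 33.85
position: [0.4602, 0.267, 0.3873]
tool_rot: [0.055, 0.998, 0.0, -0.0]
contact_force: [-0.8, -0.3, 0.1]
gripper_width: -0.0003
grasp_force: 0.0
top board 0.78 [319.3, 177.7, 358.2, 222.6] 1287
top board 0.62 [312.4, 170.9, 367.1, 238.4] 1788
top catch 0.56 [338.9, 178.0, 348.9, 182.0] 43
side board 0.87 [282.8, 125.5, 303.6, 145.3] 343
tongue x y yaw tilt z [-0.0762 -0.004  -0.0181 -0.0412 -0.0232] 49.9
tongue x y yaw tilt z [-0.0935 -0.0758 -0.1944 -0.6563 -0.0422] 90.7
tongue x y yaw tilt z [-0.0652  0.0009 -0.0926 -0.4131  0.0054] 518.4
```

The catch pixels match the initial closed state exactly, the board's end now lies underneath it, and the surface was felt at flat height.

```bash
python3 -c "
from rig import ctrl; print(ctrl.sign_off())"
```

```text
the job is handed in; nothing more can be done
None
```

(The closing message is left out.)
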